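# Clear broken vials through the sprung waste flap

## Task

Two of the vials on the sorting tray are broken down to low jagged stumps. Get both stumps into the glass-waste bin under the tray: push the sprung flap in the tray open, hold it down until they have dropped through, then let it spring shut. Leave the whole capped vials standing where they are on the tray and do not disturb the glassware on the bench.

Things in the scene. Friction and masses are not known exactly. Their poses are not given: they have to be found in the camera images.
- station: Sorting station, fixed: grey steel cabinet 220 (x) x 420 (y) x 130 mm; its top is a white tray surface 130 mm above the bench with a rim 6 mm wide, 12 mm high all round. Origin: centre of its underside on the bench; x across the tray, y along it towards the flap, z up. Hidden bin inside, y 46 to 204 mm, under the flap, floor at 6 mm.
- tray_mid (a point): Point on the tray surface at the station's y = -70 mm, x = 0, same axes. Around it stand the four vials, one in each of four lanes along y (station x about -66, -22, 22, 66 mm), any order, y -140 to 0 mm. Each has a clear straight way in +y to the flap.
- slot_hinge (a point): Middle of the flap's hinge line (it runs along the station's x), on the -y edge of the slot, at tray height: station x 0, y 90, z 130 mm. Fixed, station's axes. The slot reaches 92 mm to either side in x and 78 mm in +y from here.
- flap_edge (a point): Middle of the flap's free (+y) edge, on its top face; moves with the flap. The flap is a flat steel plate 178 mm along x, reaching 71 mm in +y from the hinge line; shut, it lies level with the tray and carries the stumps' weight without opening.
- flap (a joint): Flap angle, rad: 0 shut and level, growing as the free edge swings down into the bin, stop at 1.1. A spring shuts it within a second. Pressing down 28 mm from the hinge takes about 3 N to start and 4 N at 1 rad; a tip 40 mm below the tray there holds it at about 0.95 rad. A stump standing on it slides off the free edge past about 0.65 rad.
- broken_a: Broken amber glass vial: only its low foot is left, standing open and jagged end up; 28 mm diameter, solid to 24 mm height with uneven shards up to 31 mm, about 16 g. Origin: centre of its underside (on the tray). z up along its axis. Slides upright when pushed low down. One of the two rejects.
- broken_b: Broken amber glass vial: only its low foot is left, standing open and jagged end up; 28 mm diameter, solid to 24 mm height with uneven shards up to 31 mm, about 16 g. Origin: centre of its underside (on the tray). z up along its axis. Slides upright when pushed low down. One of the two rejects.
- vial_a: Whole amber glass vial with a white screw cap, standing on the tray; 28 mm diameter body, 57 mm tall with cap, 30 g. Origin: centre of its underside. z up. To be left standing where it is.
- vial_b: Whole amber glass vial with a white screw cap, standing on the tray; 28 mm diameter body, 57 mm tall with cap, 30 g. Origin: centre of its underside. z up. To be left standing where it is.
- flask_a: Conical glass flask on the bench, 72 mm foot, 115 mm tall. Origin: centre of its underside. Bystander.
- flask_b: Conical glass flask on the bench, 65 mm foot, 104 mm tall. Origin: centre of its underside. Bystander.
- bottle: Amber bottle with a red cap on the bench, 72 mm diameter, 160 mm tall. Origin: centre of its underside. Bystander.
- beaker: Glass beaker on the bench, 68 mm diameter, 85 mm tall. Origin: centre of its underside. Bystander.
Things that resemble listed ones, but are neither listed nor needed, are in the scene too. What is shaped like the vial_b but pink is not meant. Leave any purple look-alike of the broken_a alone.

How it is judged:
On the way:
1. the flap is held open (over 0.4 rad) while a broken vial has dropped below the tray through the slot (its underside over 30 mm below the tray surface) (value of joint flap above 0.4 rad and ((z of broken_a in the frame of station below 0.1 m and y of broken_a in the frame of station between 0.04 and 0.21 m and x of broken_a in the frame of station between -0.11 and 0.11 m) or (z of broken_b in the frame of station below 0.1 m and y of broken_b in the frame of station between 0.04 and 0.21 m and x of broken_b in the frame of station between -0.11 and 0.11 m))), for 0.1 s.
At the end, for the whole second after the job is handed in: Both broken vials lie still in the bin (undersides under 60 mm above the bench, within its walls), the flap is shut (under 0.06 rad), both whole vials are upright (within 0.2 rad) and within 20 mm of where they stood, the bench glassware within 30 mm (z of each of broken_a, broken_b in the frame of station below 0.06 m and y of broken_a in the frame of station between 0.04 and 0.21 m and x of broken_a in the frame of station between -0.11 and 0.11 m and y of broken_b in the frame of station between 0.04 and 0.21 m and x of broken_b in the frame of station between -0.11 and 0.11 m and value of joint flap below 0.06 rad and linear speed of each of broken_a, broken_b below 0.02 m/s and angle between each of vial_a, vial_b's own z axis and vertical below 0.2 rad and distance of each of vial_a, vial_b from where it was at the start of the episode below 0.02 m and distance of each of flask_a, flask_b, bottle, beaker from where it was at the start of the episode below 0.03 m); the robot touches nothing.
It fails at once if a whole vial is knocked over or shifted by more than 20 mm (angle between any of vial_a, vial_b's own z axis and vertical above 0.5 rad or distance of any of vial_a, vial_b from where it was at the start of the episode above 0.02 m).
It fails at once if glassware on the bench is shifted by more than 30 mm (distance of any of flask_a, flask_b, bottle, beaker from where it was at the start of the episode above 0.03 m).
It also fails if it takes over 58 s, if anything falls off the work surface, if the arm or the gripper's body presses on something with over 40 N, if the wrist force passes 120 N, or if a joint passes its speed limit or range.

## Robot

A 6-joint arm with a two-finger parallel gripper is mounted at the origin on the work surface. World frame = base frame: x ahead of the robot, y to its left, z up, the work surface at z = 0. Lengths are in m, angles in rad, forces in N, time in s.
With the tool pointing down it reaches from about 0.375 to 0.75 m from the base axis. Payload 9 kg.
Tool frame: the origin (TCP) lies midway between the tips of the shut fingers; the grasp point (between the pads) lies 19 mm behind it; y points along the fingers, x is the direction in which the jaws open and shut, and the axes are right-handed (so a half turn about y gives the same grasp; the last joint's range is limited). The gripper opens to 85 mm and grips with 20 to 120 N. Pads are 22 mm wide; open, the fingers measure 114 mm over their backs; the gripper's body (76 mm by 85 mm) begins 54 mm behind the grasp point. The pads swing forward as they close: fully open they stand 13 mm farther back than shut.
Start: joints at [1.001, 0.104, 0.097, 1.564, 0, 1.353], TCP at [0.207, 0.563, 0.231] pointing down, gripper open.
Joint ranges: [-2.99, 2.99], [-0.84, 1.86], [-1.1, 1.16], [-1.84, 2.11], [-1.51, 1.56], [-3.14, 3.14]. Speed limits (rad/s): [2.22, 2.22, 2.57, 3.14, 3.14, 3.14].

## Interface

Orientations are given as a unit quaternion [w, x, y, z].
In Python, from plant import env gives the robot as it stands.
- The arm moves only by the tool move_arm, never from a script. Its argument "rows" is a list of rows, each a list of 3 entries, a list of its own where there are three numbers: the shift along the tool's x, y, z in mm, then the turn, a rotation vector about the tool's x, y, z in degrees, then the gripper's target within -1 to 1 (shut at 1, half-way at 0, fully open at -1). A call has 1 to 10 rows; each row shifts and turns the pose as measured when the row begins, along the tool's axes as they then stand; what a row does not reach is not made up. A row lasts 1/10 s, in which the tool goes at most 50 mm and 8.59 degrees, less where a joint would pass 70% of its speed; a pose out of reach is approached as far as the arm can. A call is refused whole if a number of a shift passes 50 or a number of a turn 8.59, either way. A call with a gripper value outside its range is refused whole. The fingers move at their own pace and stop on an object; "squeeze" is the grip in N (left out, the last holds). Time passes only in rows, so rows that do not move let the fingers close. It gives the time, the measured TCP pose, the force and the opening at its end, in the units of the state.
- env.observe(): the state, without advancing time (a new reading comes with each control period).
- env.capture(name): name is "side" or "top" or "wrist"; returns the picture (480x640x3 uint8, red, green, blue); there is no depth.
- env.calibration(name): a dict with "fx", "fy", "cx", "cy" (pixels), "pose" (4x4, takes a point from camera to world coordinates). Camera axes: x right, y up, looking along -z (the intrinsics and any distortion apply to the point x, -y, -z); pixel columns grow to the right and rows downward; lengths in m; the calibration is good to about 2 mm. A picture is of the moment at which its call begins: read the wrist's pose just before it. calibration takes no time and is no camera call; for the wrist camera it gives the pose at the moment of the call.
- env.close_job(): hands the job in, once; it reports no verdict.
The state is a dict: "time_s": time; "joints": joint angles; "qvel": joint speeds; "tau": joint torques, N m; "tool_pos": TCP position; "eef_rot": TCP orientation; "wrist_force": force on the tool from outside, world axes, zero at the start; "torque": the same for the moment, N m; "width": finger opening in m.
Only numpy, scipy, OpenCV 4.12 (cv2) and the standard library are available. Lean on these libraries where they do the work, as an engineer would, in place of code of your own. Each camera call takes 0.05 s, during which the arm holds its last target. There are 200 camera calls.

## Working session

There is one attempt and no reset: what is moved stays moved. The work goes in short steps, Python scripts to look and compute and a tool call to move; the robot and the scene stay as the last step left them, time stands still between calls to the robot, and variables do not carry over. Pictures are saved under pics/ and viewed, about 8 in all and at most 12, crops included, and the job is handed in when it is done.

Besides the shell and the picture viewer there is one more tool, called after "Call:" as name([rows], argument=value, ...), one row to a line, values as JSON. move_arm: Moves the arm, as the interface text tells. Its arguments: {"type":"object","properties":{"rows":{"type":"array"},"squeeze":{"type":"number"}},"required":["rows"]}

```bash
mkdir -p pics; ls; cat > h.py <<'E'
import numpy as np,cv2
from plant import env
def snap(n,f):
    c=env.calibration(n);im=env.capture(n);cv2.imwrite('pics/'+f,im[:,:,::-1]);return im,c
def ray(c,u,v,z):
    P=np.array(c['pose']);d=P[:3,:3]@np.array([(u-c['cx'])/c['fx'],-(v-c['cy'])/c['fy'],-1]);o=P[:3,3]
    return o+d*(z-o[2])/d[2]
def proj(c,p):
    P=np.array(c['pose']);q=P[:3,:3].T@(np.array(p)-P[:3,3]);return c['cx']+c['fx']*q[0]/-q[2],c['cy']-c['fy']*q[1]/-q[2]
E
python3 - <<'E'
from h import *
for n in['top','side']:
    im,c=snap(n,n+'0.png');print(n,c)
print(env.observe())
E
```

```text
pics
top {'fx': 480.41013710294527, 'fy': 480.41013710294527, 'cx': 319.63611137506393, 'cy': 234.76065309667788, 'pose': array([[-0.02757412,  0.98462716, -0.17247903,  0.43001791],
       [-0.99952801, -0.02482036,  0.01810247,  0.04184652],
       [ 0.01354319,  0.17289678,  0.98484683,  1.2693145 ],
       [ 0.        ,  0.        ,  0.        ,  1.        ]])}
side {'fx': 610.1313672511985, 'fy': 610.1313672511985, 'cx': 319.9522130827716, 'cy': 241.03100175296277, 'pose': array([[ 0.88659419,  0.2695604 , -0.37588288,  0.13849375],
       [-0.46250444,  0.50546824, -0.72841712, -0.95301502],
       [-0.00635555,  0.81965789,  0.57281808,  0.85413345],
       [ 0.        ,  0.        ,  0.        ,  1.        ]])}
{'time_s': 0.1, 'joints': array([1.00133162e+00, 1.04636117e-01, 9.65753204e-02, 1.56389525e+00,
       2.09748617e-05, 1.35309249e+00]), 'qvel': array([-0.0007572 ,  0.00015479,  0.00096136, -0.0008016 , -0.00081079,
        0.00177172]), 'tau': array([ 6.66716791e-03, -5.58208430e+01,  5.04717815e+01,  1.30536311e-02,
       -3.14901527e-04,  3.04218713e-05]), 'tool_pos': array([0.20656129, 0.56302054, 0.23061768]), 'eef_rot': array([-0.57962415,  0.57992359,  0.40441705, -0.40518062]), 'wrist_force': array([-0.25422773,  0.24024879,  0.48495288]), 'torque': array([ 0.00362961, -0.00751259, -0.04716324]), 'width': 0.08539735019117345}
```

View pics/top0.png

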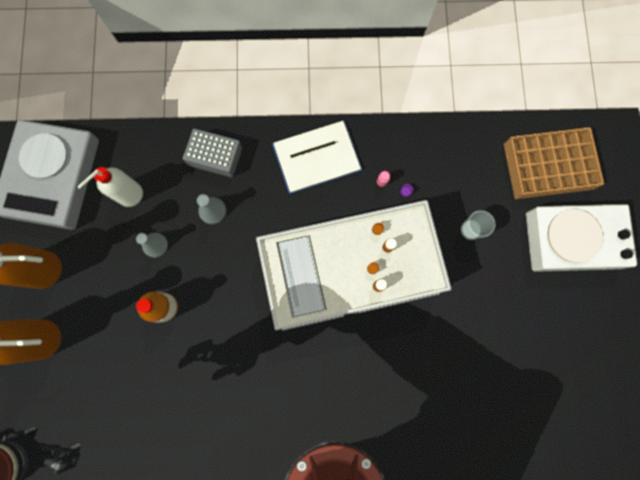

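View pics/side0.png

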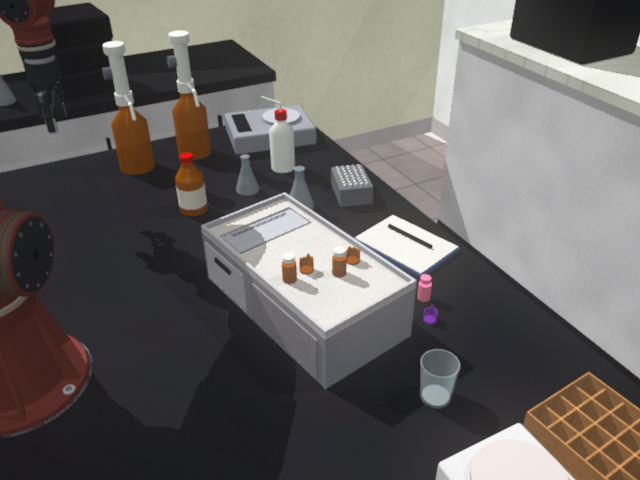

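The top view shows the tray corners near (257,237), (428,201), (450,290) and (276,328), with the flap at about (300,275). The stumps are at (378,229) and (373,268), the capped vials at (390,244) and (380,285). The side view agrees. Next I'll measure them.

```bash
python3 - <<'E'
from h import *
t=cv2.imread('pics/top0.png');s=cv2.imread('pics/side0.png')
ct=env.calibration('top');cs=env.calibration('side')
roi=np.zeros(t.shape[:2],np.uint8);cv2.fillPoly(roi,[np.array([[245,230],[432,188],[465,295],[270,345]])],255)
hsv=cv2.cvtColor(t,cv2.COLOR_BGR2HSV)
m=((hsv[:,:,2]>75)&(roi>0)).astype(np.uint8)
m=cv2.morphologyEx(m,cv2.MORPH_OPEN,np.ones((3,3)))
cn=max(cv2.findContours(m,0,1)[0],key=cv2.contourArea)
hull=cv2.convexHull(cn)[:,0]
p=np.array([ray(ct,u,v,.142)[:2] for u,v in hull])
print(cv2.minAreaRect((p*1000).astype(np.float32)))
print(np.round(cv2.boxPoints(cv2.minAreaRect((p*1000).astype(np.float32)))))
for n,im,c,box in[('top',t,ct,(340,430,210,300)),('side',s,cs,(270,370,235,290))]:
    h=cv2.cvtColor(im,cv2.COLOR_BGR2HSV);u0,u1,v0,v1=box
    mm=((h[:,:,0]<20)&(h[:,:,1]>120)&(h[:,:,2]>50)).astype(np.uint8)[v0:v1,u0:u1]
    k,l,st,ce=cv2.connectedComponentsWithStats(mm)
    for i in range(1,k):
        if st[i,4]>15:
            uv=ce[i]+[u0,v0];b=st[i];
            print(n,uv.round(1),b[:5]+[u0,v0,0,0,0],ray(c,*uv,.143).round(3),'foot',ray(c,uv[0],b[1]+b[3]+v0,.13).round(3))
def big(im,x0,x1,y0,y1,k): return cv2.resize(im[y0:y1,x0:x1],None,fx=k,fy=k,interpolation=cv2.INTER_CUBIC)
cv2.imwrite('pics/crop.png',np.vstack([big(t,250,460,195,335,2.857)[:400,:600],big(s,200,420,190,263,600/220)[:200,:600]]))
E
```

```text
((556.5149536132812, -55.07356262207031), (228.55606079101562, 426.0379943847656), 11.159241676330566)
[[ 403.  132.]
 [ 486. -286.]
 [ 710. -242.]
 [ 627.  176.]]
top [377.8 228.1] [372 223  12  11 102] [ 0.64  -0.118  0.143] foot [ 0.628 -0.119  0.13 ]
top [385.6 248.4] [383 244   8   8  29] [ 0.59  -0.134  0.143] foot [ 0.584 -0.136  0.13 ]
top [372.9 267.8] [368 263  11  11  97] [ 0.545 -0.102  0.143] foot [ 0.532 -0.103  0.13 ]
top [375.4 287.3] [374 282   6   9  18] [ 0.499 -0.106  0.143] foot [ 0.491 -0.107  0.13 ]
side [345.6 259.4] [333 247  27  29 342] [ 0.62  -0.128  0.143] foot [ 0.603 -0.159  0.13 ]
side [306.3 264.7] [300 254  13  20 198] [ 0.545 -0.107  0.143] foot [ 0.539 -0.118  0.13 ]
side [287.7 271.8] [282 262  14  21 200] [ 0.504 -0.11   0.143] foot [ 0.496 -0.126  0.13 ]
```

View pics/crop.png

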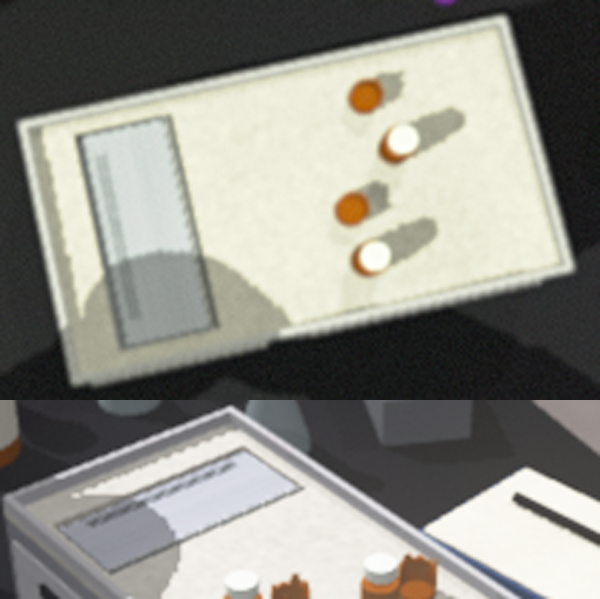

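The crop shows the slot corners at about (277,242), (309.5,236), (326,309) and (293,317) in top-view pixels. Both stumps and both vials are clear of each other in their lanes.

```bash
cat >> h.py <<'E'
from scipy.spatial.transform import Rotation as R
TH=np.deg2rad(11.2)
E
python3 - <<'E'
from h import *
c=env.calibration('top');s=env.calibration('side')
q=np.array([ray(c,u,v,.13)[:2] for u,v in[(277,241.9),(309.5,236),(326,309.1),(292.7,317.2)]])*1000
print('slot',cv2.minAreaRect(q.astype(np.float32)))
ex=np.array([np.cos(TH),np.sin(TH)]);ey=np.array([-ex[1],ex[0]])
cen=q.mean(0);o=cen-129*ey;print('origin from slot',o,'rect', [556.5,-55])
for n,z,uv in[('sA',.15,(378,228.3)),('sB',.15,(373,268)),('capA',.187,(250+403/2.857,195+139/2.857)),('capB',.187,(250+375/2.857,195+256/2.857))]:
    p=ray(c,*uv,z)[:2]*1000;print(n,p.round(),'station',((p-o)@ex).round(1),((p-o)@ey).round(1),'side px',proj(s,[*p/1000,z]))
st=env.observe();w=st['eef_rot'];print(R.from_quat([*w[1:],w[0]]).as_matrix().round(3))
E
```

```text
slot ((532.7815551757812, 67.1135025024414), (182.32986450195312, 80.05433654785156), 10.887170791625977)
origin from slot [557.51788882 -59.27323812] rect [556.5, -55]
sA [ 638. -118.] station 67.7 -73.0 side px (np.float64(351.0492516824878), np.float64(251.34211518332722))
sB [ 544. -101.] station -21.5 -38.7 side px (np.float64(304.42668265122416), np.float64(260.44241926589956))
capA [ 595. -141.] station 20.8 -87.1 side px (np.float64(337.58120903521024), np.float64(248.04747939391277))
capB [ 502. -114.] station -64.8 -42.5 side px (np.float64(286.73832902774996), np.float64(254.23041710100352))
[[ 0.345 -0.001 -0.939]
 [ 0.939 -0.001  0.345]
 [-0.001 -1.     0.   ]]
```

Call:
move_arm([
  [[0,-5,0],[0,-7.85,0],-1],
  [[0,-5,0],[0,-7.85,0],-1],
  [[-20,0,-5],[0,-7.85,0],-1],
  [[-30,0,-10],[0,-7.85,0],-1],
  [[-45,0,-20],[0,0,0],-1],
  [[-45,0,-20],[0,0,0],-1],
  [[-45,0,-20],[0,0,0],-1],
  [[-45,0,-20],[0,0,0],-1],
  [[-45,0,-20],[0,0,0],-1],
  [[-45,0,-20],[0,0,0],-1],
], squeeze=25)

```text
time_s: 1.1
tool_pos: [0.3978, 0.2713, 0.2364]
eef_rot: [0.44, -0.439, -0.552, 0.557]
wrist_force: [1.4, 0.7, -0.2]
width: 0.0849
```

```bash
cat > w.py <<'E'
from h import *
import sys
st=env.observe();p=st['tool_pos']*1000;w=st['eef_rot'];M=R.from_quat([*w[1:],w[0]])
ex=np.array([np.cos(TH),np.sin(TH)]);ey=np.array([-ex[1],ex[0]]);d=p[:2]-[557.5,-58]
print('t',st['time_s'],'station',(d@ex).round(1),(d@ey).round(1),(p[2]-130).round(1),'tool x yaw',np.rad2deg(np.arctan2(M.as_matrix()[1,0],M.as_matrix()[0,0])).round(1),'down',M.as_matrix()[:,1].round(3),'F',st['wrist_force'].round(1),'w',st['width'])
if len(sys.argv)>1:
    T=np.array([float(a) for a in sys.argv[1:4]]);g=[557.5,-58]+T[0]*ex+T[1]*ey
    print('tool shift mm',(M.inv().apply(np.array([*g,130+T[2]])-p)).round(1))
E
python3 w.py -21.5 -38.7 80
```

```text
t 1.1 station -92.7 354.1 106.4 tool x yaw 103.2 down [-0.005 -0.005 -1.   ] F [ 1.4  0.7 -0.2] w 0.08491434732101456
tool shift mm [-394.9   27.6  -57.7]
```

Call:
move_arm([
  [[-45,0,-7],[0,1,0],-1],
  [[-45,0,-7],[0,1,0],-1],
  [[-45,0,-7],[0,0,0],-1],
  [[-45,0,-7],[0,0,0],-1],
  [[-45,0,-7],[0,0,0],-1],
  [[-45,0,-7],[0,0,0],-1],
  [[-45,0,-7],[0,0,0],-1],
  [[-40,0,-7],[0,0,0],-1],
  [[-20,0,0],[0,0,0],-1],
  [[0,0,0],[0,0,0],-1],
])

```text
time_s: 2.1
tool_pos: [0.5302, -0.1065, 0.2334]
eef_rot: [0.453, -0.45, -0.541, 0.547]
wrist_force: [-0.6, 0.4, -0.6]
width: 0.0851
```

```bash
python3 w.py -21.5 -38.7 80; python3 -c "
from h import *
snap('wrist','w1.png')"
```

```text
t 2.1 station -36.1 -42.3 103.4 tool x yaw 100.7 down [-0.009 -0.004 -1.   ] F [-0.6  0.4 -0.6] w 0.08514810779306159
tool shift mm [  3.8  23.2 -14.8]
```

View pics/w1.png

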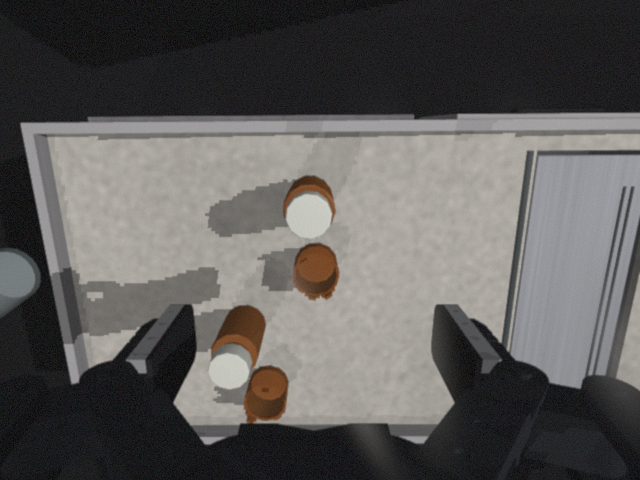

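The wrist view shows stump B at about (316,270) between the finger planes, stump A at (266,393), and the vials at (308,205) and (235,350).

```bash
python3 - <<'E'
from h import *
im=cv2.imread('pics/w1.png');h=cv2.cvtColor(im,cv2.COLOR_BGR2HSV);c=env.calibration('wrist')
m=((h[:,:,0]<18)&(h[:,:,1]>130)&(h[:,:,2]>50)).astype(np.uint8)
k,l,st,ce=cv2.connectedComponentsWithStats(m)
ex=np.array([np.cos(TH),np.sin(TH)]);ey=np.array([-ex[1],ex[0]])
for i in range(1,k):
    if st[i,4]>200:
        p=ray(c,*ce[i],.1445)[:2]*1000-[557.5,-58];print(ce[i].round(),st[i],'station',(p@ex).round(1),(p@ey).round(1))
E
```

```text
[310. 189.] [284 177  51  39 626] station -70.2 -43.3
[318. 269.] [ 295  244   43   55 1596] station -21.5 -39.0
[242. 330.] [ 212  306   53   61 1613] station 20.0 -87.5
[266. 394.] [ 245  367   43   57 1832] station 68.1 -74.5
```

Call:
move_arm([
  [[4,10,-15],[0,0,0],-1],
  [[0,20,0],[0,0,0],-1],
  [[0,25,0],[0,0,0],-1],
  [[0,5,0],[0,0,0],-1],
  [[0,0,0],[0,0,0],-1],
])

```text
time_s: 2.65
tool_pos: [0.5431, -0.0933, 0.1724]
eef_rot: [0.452, -0.448, -0.543, 0.548]
wrist_force: [-0.8, 0.1, 0.6]
width: 0.0852
```

```bash
python3 w.py -21.5 -39 4
```

```text
t 2.65 station -20.9 -31.8 42.4 tool x yaw 100.9 down [-0.009 -0.003 -1.   ] F [-0.8  0.1  0.6] w 0.08518353853814593
tool shift mm [-7.2 38.4  0.2]
```

Call:
move_arm([
  [[-7,0,0],[0,0,0],-1],
  [[0,15,0],[0,0,0],-1],
  [[0,12,0],[0,0,0],-1],
  [[0,8,0],[0,0,0],-1],
  [[0,1,0],[0,0,0],-1],
  [[0,0,0],[0,0,0],-1],
])

```text
time_s: 3.25
tool_pos: [0.5451, -0.1004, 0.1362]
eef_rot: [0.45, -0.449, -0.543, 0.548]
wrist_force: [0.8, -0.1, 0.9]
width: 0.0857
```

```bash
python3 w.py -21.5 -39 4
```

```text
t 3.25 station -20.4 -39.2 6.2 tool x yaw 101.0 down [-0.006 -0.004 -1.   ] F [ 0.8 -0.1  0.9] w 0.0857369697163829
tool shift mm [0.2 2.2 1.1]
```

Call:
move_arm([
  [[0,2,1],[0,0,0],0],
  [[0,0,0],[0,0,0],0.5],
  [[0,0,0],[0,0,0],1],
  [[0,0,0],[0,0,0],1],
  [[0,0,0],[0,0,0],1],
  [[0,0,0],[0,0,0],1],
  [[0,0,0],[0,0,0],1],
  [[0,0,0],[0,0,0],1],
], squeeze=25)

```text
time_s: 4.05
tool_pos: [0.5447, -0.1009, 0.1355]
eef_rot: [0.45, -0.45, -0.543, 0.548]
wrist_force: [-0.8, 0.2, 0.2]
width: 0.0267
```

```bash
python3 w.py -45 134 16
```

```text
t 4.05 station -20.9 -39.6 5.5 tool x yaw 101.0 down [-0.004 -0.005 -1.   ] F [-0.8  0.2  0.2] w 0.026740927476611786
tool shift mm [173.5 -11.1  24.8]
```

Gripped: the opening is 27 mm against a 28 mm stump. I'll lift and carry it.

Call:
move_arm([
  [[0,-8,0],[0,0,0],1],
  [[0,-8,0],[0,0,0],1],
  [[20,0,0],[0,0,0],1],
  [[30,0,0],[0,0,0],1],
  [[30,0,6],[0,0,0],1],
  [[30,0,6],[0,0,0],1],
  [[30,0,6],[0,0,0],1],
  [[20,0,6],[0,0,0],1],
  [[5,0,0],[0,0,0],1],
  [[0,0,0],[0,0,0],1],
])

```text
time_s: 5.05
tool_pos: [0.4902, 0.0607, 0.1588]
eef_rot: [0.448, -0.453, -0.544, 0.546]
wrist_force: [0.8, 0.1, -0.8]
width: 0.0271
```

```bash
python3 w.py -45 134 7
```

```text
t 5.05 station -42.9 129.6 28.8 tool x yaw 100.9 down [ 0.003 -0.006 -1.   ] F [ 0.8  0.1 -0.8] w 0.02709834945227405
tool shift mm [ 4.6 21.8  2.1]
```

Call:
move_arm([
  [[4,8,2],[0,0,0],1],
  [[0,8,0],[0,0,0],1],
  [[0,4,0],[0,0,0],1],
  [[0,0,0],[0,0,0],1],
  [[0,0,0],[0,0,0],1],
])

```text
time_s: 5.55
tool_pos: [0.4884, 0.0617, 0.1367]
eef_rot: [0.449, -0.454, -0.543, 0.546]
wrist_force: [0.4, -0.2, 0.1]
width: 0.0265
```

```bash
python3 w.py -45 134 6
```

```text
t 5.55 station -44.5 130.8 6.7 tool x yaw 100.7 down [ 0.003 -0.007 -1.   ] F [ 0.4 -0.2  0.1] w 0.026539049164728098
tool shift mm [3.2 0.6 0.5]
```

Call:
move_arm([
  [[0,0,0],[0,0,0],0.5],
  [[0,0,0],[0,0,0],0.2],
  [[0,0,0],[0,0,0],-0.2],
  [[0,0,0],[0,0,0],-0.5],
  [[0,-8,0],[0,0,0],-0.5],
  [[0,-25,0],[0,0,0],-0.5],
  [[0,-35,0],[0,0,0],-0.7],
  [[0,-35,0],[0,0,0],-1],
  [[0,0,0],[0,0,0],-1],
])

```text
time_s: 6.45
tool_pos: [0.4876, 0.0622, 0.2454]
eef_rot: [0.449, -0.454, -0.543, 0.546]
wrist_force: [0.1, -0.3, 0.3]
width: 0.0853
```

```bash
python3 w.py 68 -74 100;python3 -c "
from h import *
im,_=snap('side','s1f.png')
cv2.imwrite('pics/s1.png',cv2.resize(im[170:310,180:430,::-1],None,fx=2.4,fy=2.4))"
```

```text
t 6.45 station -45.3 131.5 115.4 tool x yaw 100.7 down [ 0.003 -0.007 -1.   ] F [ 0.1 -0.3  0.3] w 0.08530517490042484
tool shift mm [-204.3   17.  -115.1]
```

View pics/s1.png

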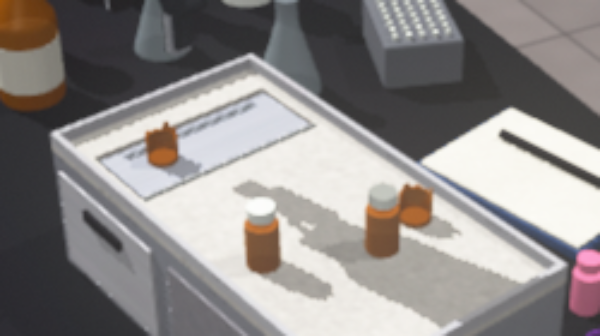

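The first stump stands upright on the shut flap, at crop (162,150). Both vials are untouched. Now the second stump.

Call:
move_arm([
  [[-20,0,-12],[0,-0.5,0],-1],
  [[-30,0,-18],[0,0,0],-1],
  [[-30,0,-18],[0,0,0],-1],
  [[-30,0,-18],[0,0,0],-1],
  [[-30,0,-18],[0,0,0],-1],
  [[-30,0,-18],[0,0,0],-1],
  [[-25,5,-12],[0,0,0],-1],
  [[-9,10,-2],[0,0,0],-1],
  [[0,0,0],[0,0,0],-1],
])

```text
time_s: 7.4
tool_pos: [0.6433, -0.1205, 0.2208]
eef_rot: [0.449, -0.447, -0.545, 0.549]
wrist_force: [0.1, -0.3, 0.1]
width: 0.0853
```

```bash
python3 w.py 68 -74 45
```

```text
t 7.4 station 72.0 -78.0 90.8 tool x yaw 101.3 down [-0.007 -0.003 -1.   ] F [ 0.1 -0.3  0.1] w 0.08530067893297466
tool shift mm [ 4.1 45.8  3.7]
```

Call:
move_arm([
  [[4,10,4],[0,0,0],-1],
  [[0,20,0],[0,0,0],-1],
  [[0,15,0],[0,0,0],-1],
  [[0,0,0],[0,0,0],-1],
])

```text
time_s: 7.8
tool_pos: [0.6351, -0.1133, 0.1737]
eef_rot: [0.45, -0.445, -0.545, 0.55]
wrist_force: [-1.0, 0.2, -0.8]
width: 0.0854
```

```bash
python3 w.py 68 -74 5.5
```

```text
t 7.8 station 65.4 -69.3 43.7 tool x yaw 101.5 down [-0.01  -0.001 -1.   ] F [-1.   0.2 -0.8] w 0.08535560397949553
tool shift mm [-4.7 38.2 -3. ]
```

Call:
move_arm([
  [[-5,0,-3],[0,0,0],-1],
  [[0,15,0],[0,0,0],-1],
  [[0,12,0],[0,0,0],-1],
  [[0,8,0],[0,0,0],-1],
  [[0,2,0],[0,0,0],-1],
  [[0,0,0],[0,0,0],-1],
])

```text
time_s: 8.4
tool_pos: [0.6387, -0.1163, 0.1358]
eef_rot: [0.449, -0.445, -0.545, 0.55]
wrist_force: [-0.7, 0.6, -0.4]
width: 0.0855
```

```bash
python3 w.py 68 -74 5
```

```text
t 8.4 station 68.4 -73.0 5.8 tool x yaw 101.5 down [-0.009 -0.002 -1.   ] F [-0.7  0.6 -0.4] w 0.08550205295959168
tool shift mm [-1.   0.8  0.4]
```

Call:
move_arm([
  [[0,0,0],[0,0,0],0],
  [[0,0,0],[0,0,0],0.5],
  [[0,0,0],[0,0,0],1],
  [[0,0,0],[0,0,0],1],
  [[0,0,0],[0,0,0],1],
  [[0,0,0],[0,0,0],1],
  [[0,0,0],[0,0,0],1],
  [[0,-8,0],[0,0,0],1],
  [[0,-8,0],[0,0,0],1],
], squeeze=25)

```text
time_s: 9.3
tool_pos: [0.639, -0.1164, 0.1532]
eef_rot: [0.449, -0.445, -0.545, 0.55]
wrist_force: [0.4, 0.5, -0.8]
width: 0.0268
```

```bash
python3 w.py 45 132 25
```

```text
t 9.3 station 68.6 -73.1 23.2 tool x yaw 101.5 down [-0.008 -0.002 -1.   ] F [ 0.4  0.5 -0.8] w 0.026768652855905264
tool shift mm [205.2  -1.6  22.4]
```

Call:
move_arm([
  [[20,0,0],[0,0,0],1],
  [[30,-2,0],[0,0,0],1],
  [[30,0,0],[0,0,0],1],
  [[30,0,5],[0,0,0],1],
  [[30,0,6],[0,0,0],1],
  [[30,0,6],[0,0,0],1],
  [[25,0,5],[0,0,0],1],
  [[10,0,0],[0,0,0],1],
  [[0,0,0],[0,0,0],1],
])

```text
time_s: 10.2
tool_pos: [0.5732, 0.0928, 0.1606]
eef_rot: [0.447, -0.446, -0.547, 0.549]
wrist_force: [0.7, 0.1, -0.0]
width: 0.0266
```

```bash
python3 w.py 45 132 7
```

```text
t 10.2 station 44.7 144.9 30.6 tool x yaw 101.6 down [-0.003 -0.001 -1.   ] F [ 0.7  0.1 -0. ] w 0.026613483393559106
tool shift mm [-12.9  23.6  -0.3]
```

Call:
move_arm([
  [[-13,5,0],[0,0,0],1],
  [[0,8,0],[0,0,0],1],
  [[0,8,0],[0,0,0],1],
  [[0,2,0],[0,0,0],1],
  [[0,0,0],[0,0,0],1],
])

```text
time_s: 10.7
tool_pos: [0.5772, 0.0766, 0.1356]
eef_rot: [0.448, -0.447, -0.547, 0.548]
wrist_force: [-0.1, 2.3, 3.2]
width: 0.027
```

```bash
python3 w.py 45 132 6.5
```

```text
t 10.7 station 45.4 128.2 5.6 tool x yaw 101.4 down [-0.002 -0.001 -1.   ] F [-0.1  2.3  3.2] w 0.026956089549187125
tool shift mm [ 3.8 -0.9  0.4]
```

Call:
move_arm([
  [[0,-1,0],[0,0,0],1],
  [[0,0,0],[0,0,0],0.5],
  [[0,0,0],[0,0,0],0.2],
  [[0,0,0],[0,0,0],-0.2],
  [[0,0,0],[0,0,0],-0.5],
  [[0,-8,0],[0,0,0],-0.5],
  [[0,-20,0],[0,0,0],-0.5],
  [[0,-25,0],[0,0,0],-0.5],
  [[0,-20,0],[0,0,0],0],
  [[0,0,0],[0,0,0],1],
])

```text
time_s: 11.7
tool_pos: [0.5769, 0.0763, 0.2139]
eef_rot: [0.448, -0.448, -0.546, 0.548]
wrist_force: [-0.7, -0.2, 0.0]
width: 0.0358
```

```bash
python3 w.py 0 127 60;python3 -c "
from h import *
im,_=snap('side','s2f.png')
cv2.imwrite('pics/s2.png',cv2.resize(im[170:310,180:430,::-1],None,fx=2.4,fy=2.4))"
```

```text
t 11.7 station 45.1 128.0 83.9 tool x yaw 101.4 down [-0.003 -0.002 -1.   ] F [-0.7 -0.2  0. ] w 0.03578458025873644
tool shift mm [-0.8 24.  45. ]
```

View pics/s2.png

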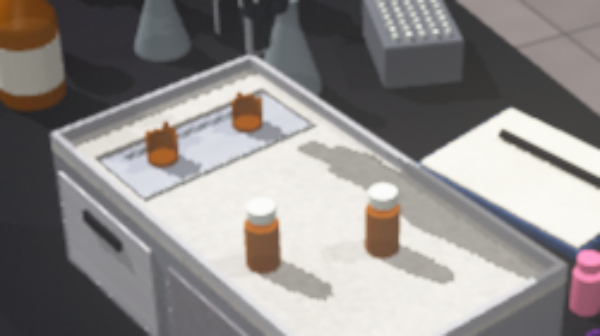

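Both stumps stand upright on the flap, at crop (162,150) and (247,115). I'll press between them with shut fingers.

Call:
move_arm([
  [[0,0,15],[0,0,0],1],
  [[0,0,20],[0,0,0],1],
  [[0,0,10],[0,0,0],1],
  [[0,15,0],[0,0,0],1],
  [[0,20,0],[0,0,0],1],
  [[0,15,0],[0,0,0],1],
  [[0,0,0],[0,0,0],1],
  [[0,0,0],[0,0,0],1],
])

```text
time_s: 12.55
tool_pos: [0.5278, 0.0673, 0.1545]
eef_rot: [0.45, -0.445, -0.544, 0.55]
wrist_force: [0.4, 0.2, 0.7]
width: 0.0004
```

```bash
python3 w.py 0 127 3
```

```text
t 12.55 station -4.8 128.7 24.5 tool x yaw 101.4 down [-0.011 -0.001 -1.   ] F [0.4 0.2 0.7] w 0.0004220841714241536
tool shift mm [-1.7 21.5 -5.1]
```

Call:
move_arm([
  [[-2,10,-5],[0,0,0],1],
  [[0,10,0],[0,0,0],1],
  [[0,10,0],[0,0,0],1],
  [[0,10,0],[0,0,0],1],
  [[0,10,0],[0,0,0],1],
  [[0,0,0],[0,0,0],1],
])

```text
time_s: 13.15
tool_pos: [0.5367, 0.0652, 0.1054]
eef_rot: [0.448, -0.448, -0.546, 0.549]
wrist_force: [-0.7, 3.6, 1.2]
width: -0.0
```

```bash
python3 w.py 0 127 -38
```

```text
t 13.15 station 3.6 124.8 -24.6 tool x yaw 101.4 down [-0.003 -0.004 -1.   ] F [-0.7  3.6  1.2] w -2.8108933651654425e-05
tool shift mm [ 2.2 13.4  3.5]
```

Call:
move_arm([
  [[3,6,2],[0,0,0],1],
  [[0,6,0],[0,0,0],1],
  [[0,3,0],[0,0,0],1],
  [[0,0,0],[0,0,0],1],
  [[0,0,0],[0,0,0],1],
  [[0,0,0],[0,0,0],1],
  [[0,0,0],[0,0,0],1],
  [[0,0,0],[0,0,0],1],
])

```text
time_s: 13.95
tool_pos: [0.5358, 0.069, 0.0924]
eef_rot: [0.447, -0.448, -0.547, 0.548]
wrist_force: [-1.1, 1.8, 2.5]
width: -0.0003
```

```bash
python3 w.py 0 127 -40;python3 -c "
from h import *
im,_=snap('side','s3f.png')
im2,_=snap('top','t3f.png')
cv2.imwrite('pics/s3.png',np.hstack([cv2.resize(im[170:270,190:320,::-1],(520,400)),cv2.resize(im2[220:340,245:315,::-1],(233,400))]))"
```

```text
t 13.95 station 3.3 128.8 -37.6 tool x yaw 101.5 down [ 0.002 -0.002 -1.   ] F [-1.1  1.8  2.5] w -0.000269159041240804
tool shift mm [-1.8  2.4  3.4]
```

View pics/s3.png

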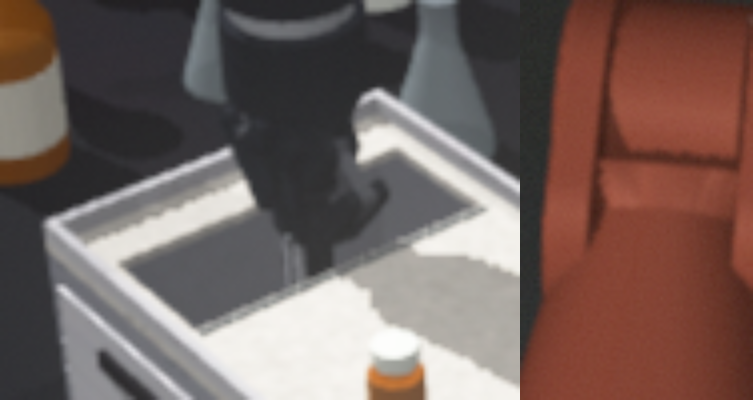

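The side view shows the flap open with no stump visible on it. I'll check inside the slot with the wrist camera while holding, after a slightly deeper press.

Call:
move_arm([
  [[0,3,0],[0,0,0],1],
  [[0,0,0],[0,0,0],1],
  [[0,0,0],[0,0,0],1],
  [[0,0,0],[0,0,0],1],
  [[0,0,0],[0,0,0],1],
])

```text
time_s: 14.55
tool_pos: [0.5361, 0.069, 0.0896]
eef_rot: [-0.447, 0.449, 0.548, -0.547]
wrist_force: [-0.7, 2.4, 2.9]
width: -0.0
```

```bash
python3 w.py;python3 -c "
from h import *
im,_=snap('wrist','w4.png')
cv2.imwrite('pics/w4b.png',cv2.convertScaleAbs(im[:,:,::-1],alpha=1.8,beta=10))"
```

```text
t 14.55 station 3.7 128.8 -40.4 tool x yaw 101.5 down [ 0.002 -0.002 -1.   ] F [-0.7  2.4  2.9] w -2.6020618068618223e-05
```

View pics/w4b.png

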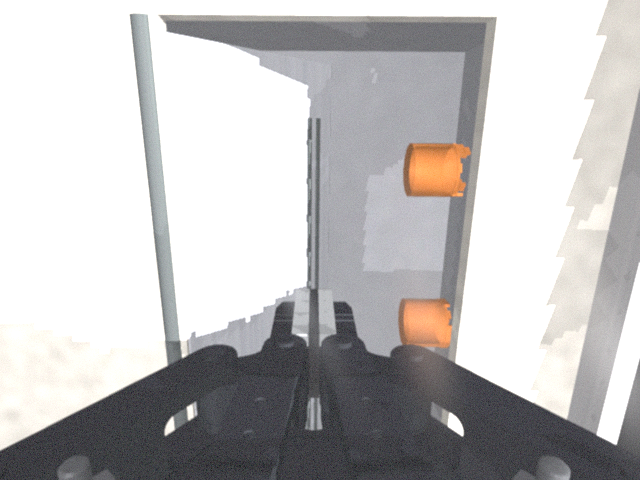

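Both stumps lie on the bin floor at (435,170) and (425,322), clear of the flap. I'll retract and let it shut.

Call:
move_arm([
  [[0,-10,0],[0,0,0],1],
  [[0,-10,0],[0,0,0],1],
  [[0,-12,0],[0,0,0],1],
  [[0,-15,0],[0,0,0],1],
  [[0,-30,0],[0,0,0],1],
  [[0,-40,0],[0,0,0],1],
  [[0,-30,0],[0,0,0],1],
  [[0,0,0],[0,0,0],1],
  [[0,0,0],[0,0,0],1],
  [[0,0,0],[0,0,0],1],
])

```text
time_s: 15.6
tool_pos: [0.5358, 0.0673, 0.2496]
eef_rot: [0.445, -0.451, -0.547, 0.547]
wrist_force: [-0.9, -1.6, 1.2]
width: 0.0001
```

Call:
move_arm([
  [[0,0,0],[0,0,0],1],
  [[0,0,0],[0,0,0],1],
  [[0,0,0],[0,0,0],1],
  [[0,0,0],[0,0,0],1],
  [[0,0,0],[0,0,0],1],
  [[0,0,0],[0,0,0],1],
  [[0,0,0],[0,0,0],1],
  [[0,0,0],[0,0,0],1],
])

```text
time_s: 16.4
tool_pos: [0.534, 0.0674, 0.2458]
eef_rot: [0.447, -0.449, -0.545, 0.549]
wrist_force: [-0.1, 0.3, 0.8]
width: -0.0003
```

```bash
python3 w.py;python3 -c "
from h import *
im,_=snap('side','s5f.png')
cv2.imwrite('pics/s5.png',cv2.resize(im[130:430,160:480,::-1],(640,600)))"
```

```text
t 16.4 station 1.3 127.5 115.8 tool x yaw 101.4 down [-0.    -0.006 -1.   ] F [-0.1  0.3  0.8] w -0.00027511566148807
```

View pics/s5.png

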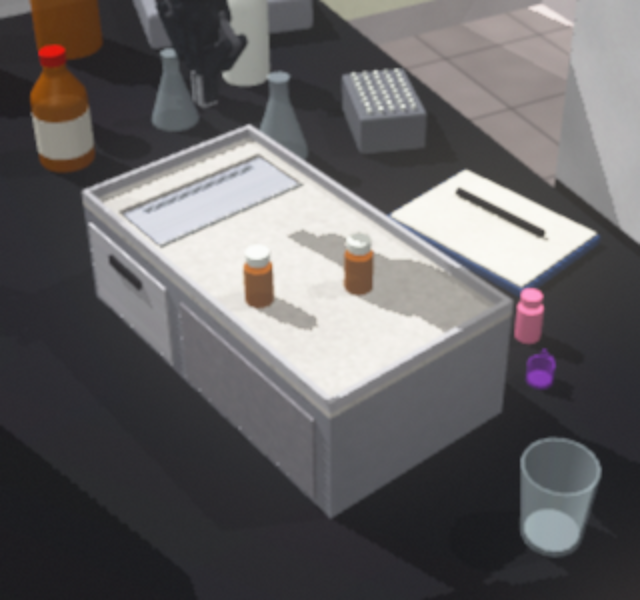

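The flap is shut and level at (212,200), and no stumps are left on the tray. Both vials are standing at (258,275) and (358,263), and the glassware is in place.

```bash
python3 -c "
from h import *
print(env.close_job())"
```

```text
the job is handed in; nothing more can be done
None
```

Both broken stumps are in the glass-waste bin, the flap is shut again, and I handed the job in at about 16.5 s of the 58 s allowed.

I gripped each stump in turn and stood it on the shut flap. Then I pressed the flap down between them with shut fingers, to about 40 mm below the tray, until both had slid off, and backed away.

**Last checks:**
- **Bin:** with the flap held open, the wrist view showed both stumps lying on the bin floor, clear of the flap. I could not see them after it shut.
- **Tray and bench:** the final side view showed the flap level, both capped vials upright, and the bottle, flasks and beaker looking unmoved. I judged these by eye and did not measure the final positions.
- **Robot:** it was well clear of everything, and the wrist forces I read stayed below about 4 N.

The position measurements from the different cameras agreed to within a few mm. The one deviation was a brief press of about 3 N on the flap while setting down the second stump. I raised the arm 1 mm before letting go, and the stump stayed standing. No check failed.

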